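# Hold a bench-pin blank home against the sprung plunger of a sawing jig

### The job

Pick up the pale wooden bench-pin blank, lay it flat in the green sawing jig with its square end towards the brass plunger, and push it along the bed against the spring until its end is hard up against both red stops. Finish while still holding it there with steady, moderate hand pressure (do not let go, the spring would push it back out), so that it could be sawn; leave the other things on the bench where they are.

Things in the scene. Friction and masses are not known exactly. Their poses are not given: they have to be found in the camera images.
- blank_center (a point): Centre, half-way up, of the loose pale wood blank, 130 mm long (x), 40 wide (y), 30 thick (z), about 0.11 kg. +x points to its square end, 65 mm away; towards the other end the top slopes down, from 20 mm behind this point. Starts flat on the bench, slope up, square end pointing away from the robot within 0.35 rad. Grip it across its width here.
- blank_end (a point): Middle of the square end face of the pale blank (65 mm along its x from blank_center, 15 mm above its underside).
- blank: The same pale blank; origin at the centre of its underside, x to the square end, z up. At the sloped end (-x) it is 10 mm thick.
- jig: Jig fixed to the bench. Origin at bench level under the middle of the stop faces; +x (within 0.3 rad of straight away from the robot) is the pushing direction, to the plunger. Green bed, top 12 mm above the bench, 100 mm wide, from x -160 to +90 mm. Blue plunger housing at x 32 to 78 mm, 52 mm wide, top 52 mm above the bench.
- stop_plane (a point): Middle of the plane of the stop faces, on the bed (12 mm above the bench). Blank home: square end in this plane, length along the jig's x, underside on the bed. Two dark rails, 10 mm high above the bed, flank the path from 5 to 35 mm before this plane, inner faces 46 mm apart (3 mm play each side); flared lead-ins reach to 48 mm before it.
- stops: The two red steel stops on the jig, 26 mm high above the bed, 13 mm wide, centred 15.5 mm either side of the middle line, faces to the jig's -x. Origin = point stop_plane. Hard: pushing on only loads them; a few newtons beyond the spring are enough, over 60 N damages them.
- plunger_nose (a point): Tip of the brass plunger, 14 mm across, on the jig's middle line, 15 mm above the bed; at rest 18 mm in front of the stop faces.
- plunger (a joint): Plunger travel in m: 0 at rest (nose 18 mm in front of the stop faces), growing as it is pushed along the jig's +x; 0.018 when the nose is level with the stop faces. Spring about 3.5 N at the start of travel, about 10 N at the stop faces; it springs back when let go.
- dark_blank: A dark wooden blank of the same shape and size as the pale one, loose; leave it alone. Origin at the centre of its underside.
- brass_bar: Loose brass bar 120 x 30 x 20 mm, leave it alone. Origin at the centre of its underside.
- screwdriver: Loose yellow-handled screwdriver about 190 mm long lying to the left, leave it alone.
- jar: Loose pale jar, 60 mm across and 85 mm high, leave it alone. Origin at the centre of its underside.
- ring_box: Small loose white box with a grey lid, 60 x 60 x 46 mm, leave it alone. Origin at the centre of its underside.

How it is judged:
By the outcome, as a careful person would: the job done as asked, in the order asked, and still so for the second after the job is handed in, while the arm keeps its last pose, push and grip.
It also fails if it takes over 43 s, if anything falls off the work surface, if the arm or the gripper's body presses on something with over 40 N, if the wrist force passes 120 N, or if a joint passes its speed limit or range.

### The arm

A 6-joint arm with a two-finger parallel gripper is mounted at the origin on the work surface. World frame = base frame: x ahead of the robot, y to its left, z up, the work surface at z = 0. Lengths are in m, angles in rad, forces in N, time in s.
With the tool pointing down it reaches from about 0.325 to 0.85 m from the base axis. Payload 15.5 kg.
Tool frame: the origin (TCP) lies midway between the tips of the shut fingers; the grasp point (between the pads) lies 19 mm behind it; z points along the fingers, y is the line along which they close (so a half turn about z gives the same grasp; the last joint's range is limited). The gripper opens to 91 mm and grips with 3 to 60 N. Pads are 32 mm wide; open, the fingers measure 118 mm over their backs; the gripper's body (76 mm by 178 mm) begins 60 mm behind the grasp point.
Start: joints at [-1.365, 0.494, 1.345, -0, 1.302, -0.096], TCP at [0.186, -0.597, 0.214] pointing down, gripper open.
Joint ranges: [-2.91, 2.91], [-0.82, 2.16], [0.22, 2.67], [-1.22, 4.37], [0.12, 2.79], [-3.08, 3.08]. Speed limits (rad/s): [1.89, 1.89, 2.57, 3.01, 3.01, 3.01].

### API

Orientations are given as [roll, pitch, yaw] about the fixed x, y, z axes, in that order (R = Rz(yaw) Ry(pitch) Rx(roll)).
In Python, from cell import manip gives the robot as it stands.
- The arm moves only by the tool drive_tool, never from a script. Its argument "deltas" is a list of rows, each a list of 7 numbers: the turn, a rotation vector about the tool's x, y, z in units of 0.1 rad (1.0 is 0.1 rad), then the shift along the tool's x, y, z in units of 200 mm (1.0 is 200 mm), then the opening, from 0 (shut) to 1 (fully open). A call has 1 to 12 rows; each row shifts and turns the commanded pose from where the row before left it, along the tool's axes as they then stand; what a row does not reach is not made up. A row lasts 1/10 s, in which the tool goes at most 50 mm and 8.59 degrees, less where a joint would pass 70% of its speed; a pose out of reach is approached as far as the arm can. A call with a number of a shift or a turn outside -1 to 1 is refused whole. A call with a gripper value outside its range is refused whole. The fingers move at their own pace and stop on an object; "squeeze" is the grip in N (left out, the last holds). Time passes only in rows, so rows that do not move let the fingers close. It gives the time, the measured TCP pose, the force, the opening and the grip force at its end, in the units of the state.
- manip.observe(): the state, without advancing time (a new reading comes with each control period).
- manip.snapshot(name): name is "scene" or "top" or "wrist"; returns a dict with "image" (480x640x3 uint8, red, green, blue), "fovy" (degrees; the focal length in pixels is half the picture's height over the tangent of half this angle, whatever the lens; pixels are square), "cx", "cy" (the principal point, pixels), "k1" (the pictures are not rectified: a ray, as slopes to the right and down, at radius r is drawn at 1 + k1 r^2 times it, then the intrinsics apply), "camera_from_world" (4x4, takes a point from world to camera coordinates); the wrist camera has in their place "tool_from_camera" (4x4, takes a point from camera to tool coordinates, whose origin is the TCP and whose axes are the flange's). Camera axes: x right, y up, looking along -z (the intrinsics and any distortion apply to the point x, -y, -z); pixel columns grow to the right and rows downward; lengths in m; the calibration is good to about 2 mm. A picture is of the moment at which its call begins: read the wrist's pose just before it. There is no depth.
- manip.job_done(): hands the job in; it is judged then, once.
The state is a dict: "time_s": time; "q": joint angles; "qd": joint speeds; "joint_efforts": joint torques, N m; "eef_pos": TCP position; "orientation": TCP orientation; "force": force on the tool from outside, world axes, zero at the start; "ft_torque": the same for the moment, N m; "grip_width": finger opening in m; "grip_force": force on a finger pad.
Only numpy, scipy, OpenCV 4.12 (cv2) and the standard library are available. Lean on these libraries where they do the work, as an engineer would, in place of code of your own. Each camera call takes 0.05 s, during which the arm holds its last target. There are 200 camera calls.

## Working session

There is one attempt and no reset: what is moved stays moved. The work goes in short steps, Python scripts to look and compute and a tool call to move; the robot and the scene stay as the last step left them, time stands still between calls to the robot, and variables do not carry over. Pictures are saved under pics/ and viewed, at most 10 in all, crops included, and the job is handed in when it is done.

Besides the shell and the picture viewer there is one more tool, called after ">>>" as a command line: name --pt "numbers of a row" for each row, then --argument value for the rest. drive_tool: Moves the arm, as the interface text tells. Its arguments: {"type":"object","properties":{"deltas":{"type":"array","items":{"type":"array","items":{"type":"number"}}},"squeeze":{"type":"number"}},"required":["deltas"]}

```bash
ls; mkdir -p pics; cat > h.py <<'E'
import numpy as np, cv2, json
from scipy.spatial.transform import Rotation as R
from cell import manip
def snap(n,f):
    s=manip.observe(); d=manip.snapshot(n)
    cv2.imwrite(f'pics/{f}.png',cv2.cvtColor(d['image'],cv2.COLOR_RGB2BGR))
    if n=='wrist':
        T=np.eye(4);T[:3,:3]=R.from_euler('xyz',s['orientation']).as_matrix();T[:3,3]=s['eef_pos']
        W=T@np.array(d['tool_from_camera'])
    else: W=np.linalg.inv(np.array(d['camera_from_world']))
    c=dict(W=W.tolist(),fovy=float(d['fovy']),cx=float(d['cx']),cy=float(d['cy']),k1=float(d['k1']))
    json.dump(c,open(f'pics/{f}.json','w')); return s
def load(f): return cv2.imread(f'pics/{f}.png'),json.load(open(f'pics/{f}.json'))
def ray(c,px,z):
    W=np.array(c['W']); f=240/np.tan(np.radians(c['fovy'])/2)
    K=np.array([[f,0,c['cx']],[0,f,c['cy']],[0,0,1]])
    p=cv2.undistortPoints(np.array(px,float).reshape(-1,1,2),K,np.array([c['k1'],0,0,0,0])).reshape(-1,2)
    d=np.c_[p[:,0],-p[:,1],-np.ones(len(p))]@W[:3,:3].T
    o=W[:3,3]; return o+d*((z-o[2])/d[:,2])[:,None]
def proj(c,P):
    W=np.array(c['W']); f=240/np.tan(np.radians(c['fovy'])/2)
    q=(np.atleast_2d(P)-W[:3,3])@W[:3,:3]; a=np.c_[q[:,0],-q[:,1]]/-q[:,2:]
    a=a*(1+c['k1']*(a**2).sum(1))[:,None]; return a*f+[c['cx'],c['cy']]
E
python3 -c "
from h import *
s=snap('top','top0');snap('scene','scene0');print(s)
for n in ('top0','scene0'):
  c=load(n)[1];print(np.round(c['W'],3),c['fovy'],c['k1'])
"
```

```text
pics
{'time_s': 0.0, 'q': array([-1.36449257e+00,  4.94202421e-01,  1.34613528e+00, -2.74553623e-05,
        1.30250111e+00, -9.54942224e-02]), 'qd': array([-6.19987885e-04,  9.04647987e-05,  3.54065410e-04,  1.15142647e-03,
        1.84921971e-04,  7.14067465e-04]), 'joint_efforts': array([-5.46019219e-03, -8.78853965e+01, -3.81846142e+01,  7.02072121e-02,
        5.32796688e-02, -1.37161278e-04]), 'eef_pos': array([ 0.18569161, -0.59637401,  0.2133249 ]), 'orientation': array([-3.14034965e+00, -9.24769744e-05,  3.01805219e-01]), 'force': array([ 0.04513405, -0.80854167,  0.3850016 ]), 'ft_torque': array([-0.02955224,  0.017114  ,  0.03623644]), 'grip_force': 0.0, 'grip_width': 0.09141253396451748}
[[-0.03   0.997 -0.066  0.471]
 [-1.    -0.031 -0.006  0.032]
 [-0.008  0.065  0.998  1.279]
 [ 0.     0.     0.     1.   ]] 49.53917608127276 0.03849015673904743
[[-0.195 -0.738  0.646  1.271]
 [ 0.981 -0.133  0.144  0.21 ]
 [-0.021  0.661  0.75   0.901]
 [ 0.     0.     0.     1.   ]] 49.583567211291566 -0.1286668941135061
```

View pics/top0.png

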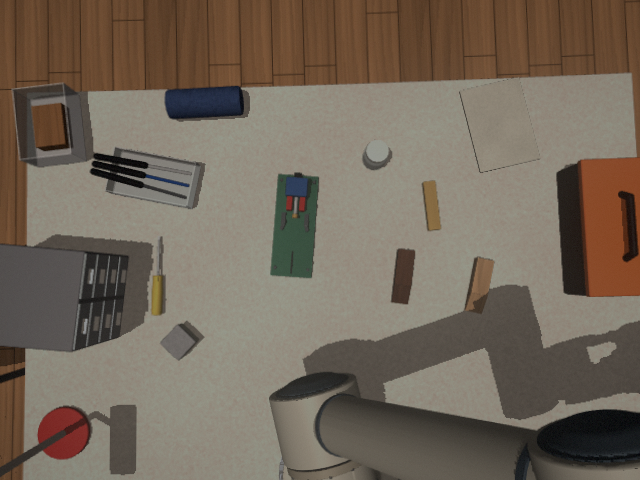

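View pics/scene0.png

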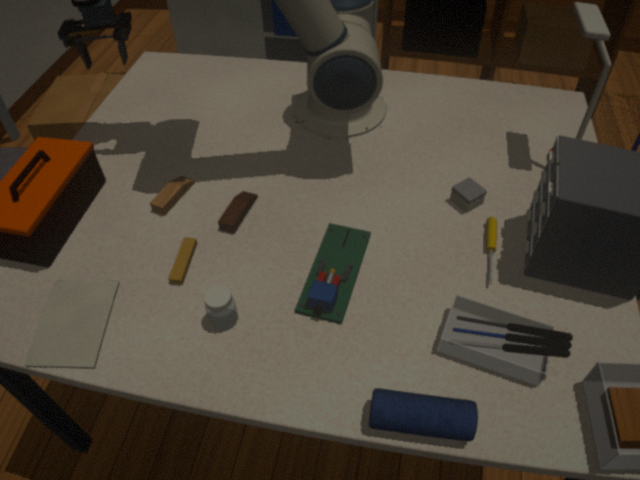

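The top view shows the pale blank at about (480,284), with its lower end partly in the arm's shadow. The dark blank is at (403,276), the brass bar at (431,205), the jig at (295,225) with the red stops at y≈203, and the jar at (376,153). The scene view agrees.

```bash
cat > m1.py <<'E'
from h import *
im,c=load('top0'); hsv=cv2.cvtColor(im,cv2.COLOR_BGR2HSV)
def rect(lo,hi,roi,z,name):
    m=cv2.inRange(hsv,lo,hi); k=np.zeros_like(m); x,y,w,h=roi; k[y:y+h,x:x+w]=255; m&=k
    cs=max(cv2.findContours(m,cv2.RETR_EXTERNAL,cv2.CHAIN_APPROX_NONE)[0],key=cv2.contourArea)
    P=ray(c,cs.reshape(-1,2),z)[:,:2]
    (x,y),s,a=cv2.minAreaRect((P*1000).astype(np.float32)); b=cv2.boxPoints(((x,y),s,a))
    e=[b[1]-b[0],b[2]-b[1]]; e=max(e,key=np.linalg.norm); e=e*np.sign(e[0])
    print(name,np.round([x,y]),np.round(s),'yaw',round(float(np.arctan2(e[1],e[0])),3),len(cs))
print(hsv[265,485],hsv[300,475],hsv[300,495],hsv[280,520],hsv[250,290])
rect((5,70,30),(22,255,255),(455,245,50,80),.03,'pale')
rect((45,60,20),(90,255,255),(255,160,80,130),.012,'bed')
rect((0,40,10),(22,255,95),(380,240,40,70),.03,'dark')
rect((0,120,60),(6,255,255),(270,190,50,30),.038,'stops')
rect((105,100,40),(130,255,255),(270,165,50,40),.052,'housing')
E
python3 m1.py
```

```text
[ 14 108 132] [ 14 108 104] [14 43 89] [ 23  30 145] [68 72 82]
pale [ 436. -345.] [ 46. 130.] yaw -0.246 137
bed [594.  91.] [ 96. 246.] yaw -0.102 391
dark [ 464. -166.] [ 44. 130.] yaw -0.165 136
stops [642.  71.] [12. 34.] yaw -0.029 35
housing [684.  82.] [48. 43.] yaw 1.54 71
```

```bash
cat >> h.py <<'E'
def plan(x,y,z,yaw):
    s=manip.observe(); A=R.from_euler('xyz',s['orientation']); B=R.from_euler('xyz',[np.pi,0,yaw])
    d=np.array([x,y,z])-s['eef_pos']
    print('t',s['time_s'],'pos',np.round(s['eef_pos'],4),'rpy',np.round(s['orientation'],4),'q1,6',s['q'][[0,5]].round(2),'F',np.round(s['force'],1),'grip',round(s['grip_width'],4),s['grip_force'])
    print('turn',np.round((A.inv()*B).as_rotvec()/.1,3),'shift(now axes)',np.round(A.inv().apply(d)/.2,4),'shift(target axes)',np.round(B.inv().apply(d)/.2,4))
E
python3 -c "
from h import *
plan(.42,-.345,.22,-.246)"
```

```text
t 0.1 pos [ 0.1857 -0.5964  0.2134] rpy [-3.1405e+00 -1.0000e-04  3.0180e-01] q1,6 [-1.36 -0.1 ] F [-0.1 -0.1  0.6] grip 0.0913 0.0
turn [-1.100e-02  2.000e-03  5.478e+00] shift(now axes) [ 1.4922 -0.8522 -0.032 ] shift(target axes) [ 0.83   -1.5046 -0.033 ]
```

>>> drive_tool --pt "0 0 0 0.166 -0.095 0 1" --pt "0 0 0 0.166 -0.095 0 1" --pt "0 0 0 0.166 -0.095 0 1" --pt "0 0 0 0.166 -0.095 0 1" --pt "0 0 0 0.166 -0.095 0 1" --pt "0 0 0 0.166 -0.095 0 1" --pt "0 0 0 0.166 -0.095 0 1" --pt "0 0 0 0.166 -0.095 0 1" --pt "0 0 0 0.166 -0.095 0 1"

```text
time_s: 1.0
eef_pos: [0.421, -0.3432, 0.2138]
orientation: [-3.141, 0.0, 0.302]
force: [0.5, -0.6, 0.1]
grip_width: 0.0911
grip_force: 0.0
```

>>> drive_tool --pt "0 0 0.9 0 0 0 1" --pt "0 0 0.9 0 0 0 1" --pt "0 0 0.9 0 0 0 1" --pt "0 0 0.9 0 0 0 1" --pt "0 0 0.9 0 0 0 1" --pt "0 0 0.98 0 0 0 1" --pt "0 0 0 0 0 0 1" --pt "0 0 0 0 0 0 1"

```text
time_s: 1.8
eef_pos: [0.4202, -0.3446, 0.2138]
orientation: [-3.141, 0.0, -0.243]
force: [-0.4, -0.2, 0.2]
grip_width: 0.0913
grip_force: 0.0
```

```bash
python3 -c "
from h import *
plan(.436,-.345,.21,-.246)
snap('wrist','w1')"
```

```text
t 1.8 pos [ 0.4202 -0.3446  0.2138] rpy [-3.1414e+00  3.0000e-04 -2.4320e-01] q1,6 [-0.8   1.02] F [-0.4 -0.2  0.2] grip 0.0913 0.0
turn [-0.002  0.003  0.028] shift(now axes) [ 0.0773 -0.017   0.0189] shift(target axes) [ 0.0773 -0.0172  0.0189]
```

View pics/w1.png

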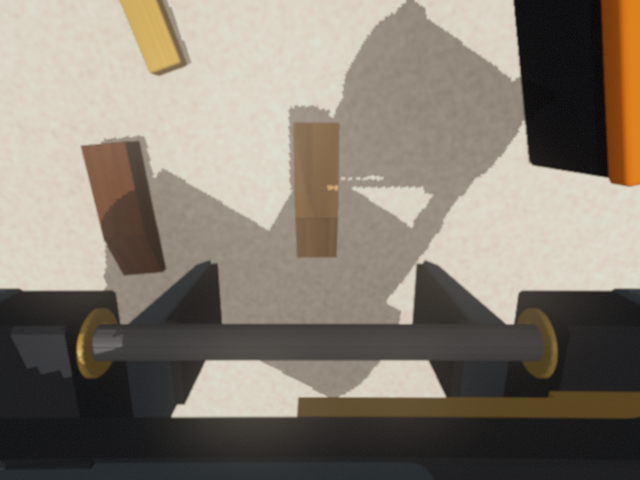

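The wrist view shows the blank with its square end at row 123 (columns 294–339), the slope break at row 218 and the sloped end at row 257. It is nearly aligned with the tool, and the dark blank lies clear to the left.

```bash
python3 -c "
from h import *
im,c=load('w1'); hsv=cv2.cvtColor(im,cv2.COLOR_BGR2HSV)
m=cv2.inRange(hsv,(5,75,30),(25,255,255)); k=np.zeros_like(m);k[100:262,280:352]=255;m&=k
rows=np.arange(130,215,6); L=[];Rr=[]
for r in rows:
    x=np.where(m[r])[0]; L.append((x.min()-.5,r));Rr.append((x.max()+.5,r))
l=ray(c,L,.03);q=ray(c,Rr,.03); mid=(l+q)/2
v=np.polyfit(mid[:,0],mid[:,1],1); yaw=np.arctan(v[0]); print('w',np.linalg.norm(l-q,axis=1).round(4)[[0,7,-1]],'yaw',yaw)
y=np.where(m[:,316])[0]; print(y.min(),y.max())
e=ray(c,[(316.5,y.min()-.5)],.03)[0]; b=ray(c,[(316.5,218)],.03)[0]; f=ray(c,[(316.5,y.max()+.5)],.01)[0]
u=np.array([np.cos(yaw),np.sin(yaw)])
t=mid[:,:2].mean(0); 
for n,p,o in(('end',e,65),('break',b,-20),('low',f,-65)):
    a=(p[:2]-t)@u; cc=t+u*(a-o/1000); print(n,cc.round(4))
"
```

```text
w [0.0392 0.0386 0.0388] yaw -0.2429377135542427
123 256
end [ 0.4358 -0.348 ]
break [ 0.4361 -0.3481]
low [ 0.437  -0.3483]
```

```bash
python3 -c "
from h import *
plan(.432,-.347,.005,-.243)"
```

```text
t 1.85 pos [ 0.4202 -0.3446  0.2138] rpy [-3.1414e+00  3.0000e-04 -2.4330e-01] q1,6 [-0.8   1.02] F [ 0.8 -0.1 -0.1] grip 0.0912 0.0
turn [-0.002  0.003 -0.003] shift(now axes) [ 0.0606 -0.0024  1.044 ] shift(target axes) [ 0.0603 -0.0026  1.044 ]
```

>>> drive_tool --pt "0 0 0 0.03 0 0.15 1" --pt "0 0 0 0.03 -0.002 0.15 1" --pt "0 0 0 0 0 0.15 1" --pt "0 0 0 0 0 0.15 1" --pt "0 0 0 0 0 0.12 1" --pt "0 0 0 0 0 0.1 1" --pt "0 0 0 0 0 0.08 1" --pt "0 0 0 0 0 0.06 1" --pt "0 0 0 0 0 0.05 1" --pt "0 0 0 0 0 0.034 1" --pt "0 0 0 0 0 0 1"

```text
time_s: 2.95
eef_pos: [0.4318, -0.3471, 0.0046]
orientation: [-3.141, 0.001, -0.246]
force: [-0.3, -0.2, 0.4]
grip_width: 0.0915
grip_force: 0.0
```

>>> drive_tool --pt "0 0 0 0 0 0 0" --pt "0 0 0 0 0 0 0" --pt "0 0 0 0 0 0 0" --pt "0 0 0 0 0 0 0" --pt "0 0 0 0 0 0 0" --pt "0 0 0 0 0 0 0" --pt "0 0 0 0 0 0 0" --pt "0 0 0 0 0 0 0" --squeeze 40

```text
time_s: 3.75
eef_pos: [0.432, -0.3472, 0.0052]
orientation: [3.142, -0.0, -0.246]
force: [-0.1, 0.7, 1.4]
grip_width: 0.0399
grip_force: 40.0
```

>>> drive_tool --pt "0 0 0 0 0 -0.05 0" --pt "0 0 0 0 0 -0.1 0" --pt "0 0 0 0 0 -0.15 0" --pt "0 0 0 0 0 -0.15 0" --pt "0 0 0 0 0 -0.15 0" --pt "0 0 0 0 0 -0.1 0" --pt "0 0 0 0 0 -0.05 0" --pt "0 0 0 0 0 0 0"

```text
time_s: 4.55
eef_pos: [0.4323, -0.3476, 0.1564]
orientation: [3.14, -0.002, -0.246]
force: [-0.2, -0.6, -1.3]
grip_width: 0.0404
grip_force: 40.0
```

```bash
python3 -c "
from h import *
plan(.47,.103,.155,-.1)"
```

```text
t 4.55 pos [ 0.4323 -0.3476  0.1564] rpy [ 3.1405e+00 -1.8000e-03 -2.4620e-01] q1,6 [-0.78  1.03] F [-0.2 -0.6 -1.3] grip 0.0404 39.985113168368116
turn [ 0.012 -0.017 -1.462] shift(now axes) [-0.3664 -2.2308  0.0037] shift(target axes) [-0.0376 -2.2604  0.0068]
```

>>> drive_tool --pt "0 0 -0.75 0 0 0 0" --pt "0 0 -0.71 0 0 0 0" --pt "0 0 0 -0.003 -0.1 0 0" --pt "0 0 0 -0.003 -0.17 0 0" --pt "0 0 0 -0.003 -0.2 0 0" --pt "0 0 0 -0.003 -0.2 0 0" --pt "0 0 0 -0.003 -0.2 0 0" --pt "0 0 0 -0.003 -0.2 0 0" --pt "0 0 0 -0.003 -0.2 0 0" --pt "0 0 0 -0.003 -0.2 0 0" --pt "0 0 0 -0.003 -0.2 0 0" --pt "0 0 0 -0.003 -0.2 0 0"

```text
time_s: 5.75
eef_pos: [0.4622, 0.0277, 0.1543]
orientation: [-3.142, 0.002, -0.101]
force: [0.5, -0.9, -0.6]
grip_width: 0.0397
grip_force: 40.0
```

>>> drive_tool --pt "0 0 0 -0.003 -0.2 0 0" --pt "0 0 0 -0.003 -0.17 0 0" --pt "0 0 0 0 -0.12 0 0" --pt "0 0 0 0 -0.1 0 0" --pt "0 0 0 0 0 0 0" --pt "0 0 0 0 0 0 0"

```text
time_s: 6.35
eef_pos: [0.473, 0.1433, 0.1544]
orientation: [3.141, 0.002, -0.1]
force: [0.9, -0.3, 0.1]
grip_width: 0.04
grip_force: 40.0
```

```bash
python3 -c "
from h import *
plan(.47,.103,.155,-.1)
snap('wrist','w2')"
```

```text
t 6.35 pos [0.473  0.1433 0.1544] rpy [ 3.141e+00  1.600e-03 -9.960e-02] q1,6 [0.17 1.84] F [ 0.9 -0.3  0.1] grip 0.04 39.985181072261184
turn [0.006 0.016 0.004] shift(now axes) [ 0.005   0.2019 -0.0031] shift(target axes) [ 0.0051  0.2019 -0.0032]
```

View pics/w2.png

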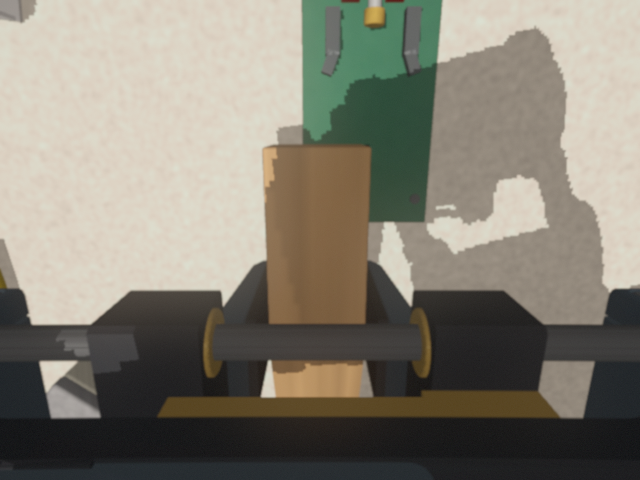

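I overshot y by 40 mm, but the view is useful because the jig is visible beside the held blank. The bed's left edge is at column 303 and its right edge runs from (440,0) to (425,220). The rails are at columns 333 and 411, the brass nose is at (375,15), and the blank's end is at row 147.

```bash
cat > m2.py <<'E'
from h import *
im,c=load('w2'); hsv=cv2.cvtColor(im,cv2.COLOR_BGR2HSV)
m=cv2.inRange(hsv,(50,60,15),(90,255,255)); L=[];Rr=[]
for r in range(6,125,6):
    x=np.where(m[r])[0]; x=x[(x>280)&(x<460)]; L.append((x.min()-.5,r));Rr.append((x.max()+.5,r))
l=ray(c,L,.012);q=ray(c,Rr,.012)
fl=np.polyfit(l[:,0],l[:,1],1); fr=np.polyfit(q[:,0],q[:,1],1)
print('yaw L,R',np.arctan(fl[0]),np.arctan(fr[0]),'res',np.std(l[:,1]-np.polyval(fl,l[:,0])),np.std(q[:,1]-np.polyval(fr,q[:,0])))
yaw=np.arctan((fl[0]+fr[0])/2); u=np.array([np.cos(yaw),np.sin(yaw)]); n=np.array([-u[1],u[0]])
print('width',(np.mean(l[:,:2]@n)-np.mean(q[:,:2]@n))); midn=(np.mean(l[:,:2]@n)+np.mean(q[:,:2]@n))/2
y=np.where(m[:,400])[0].max()+.5; fe=ray(c,[(400,y)],.012)[0]; print('front row',y)
S=(fe[:2]@u+.160)
# rails: dark grey low-sat inside bed at z=.022
for r in (20,30,40):
    x=np.where((m[r]==0))[0]; x=x[(x>306)&(x<432)]; print(r,x[x<360].min(),x[x<360].max(),x[x>385].min(),x[x>385].max())
    P=ray(c,[(x[x<360].max()+.5,r),(x[x>385].min()-.5,r)],.022)[:,:2]; print('  rail inner lateral',((P@n)-midn).round(4))
b=cv2.inRange(hsv,(12,120,60),(32,255,255)); b[60:]=0; b[:,:350]=0;b[:,400:]=0; ys,xs=np.where(b); print('nose rows',ys.max(),xs[ys>ys.max()-6].min(),xs[ys>ys.max()-6].max())
P=ray(c,[(xs[ys>ys.max()-6].mean(),ys.max()+.5)],.027)[0]; print('nose: stop x from nose',P[:2]@u+.018,'front',S,'lat',P[:2]@n-midn)
P=ray(c,[(338,75),(410,75)],.012)[:,:2]; print('lead-in front stop est',P@u+.048)
S0=S; print('origin(front)',S*u+midn*n,'origin(nose)')
s=manip.observe(); z=s['eef_pos'][2]; t=s['orientation'][2]; k=np.array([np.cos(t),np.sin(t)]); kn=np.array([-k[1],k[0]])
w=cv2.inRange(hsv,(5,75,30),(25,255,255)); w[:130]=0; A=[];B=[]
for r in range(160,255,8):
    x=np.where(w[r])[0]; x=x[(x>240)&(x<395)]; A.append((x.min()-.5,r));B.append((x.max()+.5,r))
a=ray(c,A,z+.025);b2=ray(c,B,z+.025); mid=(a+b2)[:,:2]/2-s['eef_pos'][:2]
print('blank w',np.linalg.norm(a-b2,axis=1)[[0,-1]],'rel yaw',np.polyfit(mid@k,mid@kn,1))
y=np.where(w[140:200,316])[0].min()+140; P=ray(c,[(316,146)],z+.025)[0,:2]-s['eef_pos'][:2]; print('end ahead of TCP',P@k,y)
E
python3 m2.py
```

```text
yaw L,R -0.09773945954522487 -0.10661907774261196 res 0.00021872583323211963 0.00020062424416322826
width 0.09730997532470573
front row 219.5
20 325 340 405 420
  rail inner lateral [ 0.0223 -0.022 ]
30 325 340 404 419
  rail inner lateral [ 0.0222 -0.0217]
40 325 340 403 419
  rail inner lateral [ 0.0221 -0.0214]
nose rows 26 365 383
nose: stop x from nose 0.6166257967384173 front 0.6201602858769005 lat -0.0003543310125229404
lead-in front stop est [0.61777487 0.61786483]
origin(front) [0.63245681 0.08820918] origin(nose)
blank w [0.03936829 0.03915649] rel yaw [0.00424842 0.00019453]
end ahead of TCP 0.06896457798928103 144
```

```bash
python3 -c "
from h import *
plan(.5047,.1011,.022,-.104)"
```

```text
t 6.4 pos [0.4732 0.1428 0.1545] rpy [ 3.141e+00  1.300e-03 -1.003e-01] q1,6 [0.17 1.84] F [ 0.5 -0.8 -1.3] grip 0.0395 39.98508581891656
turn [0.006 0.013 0.037] shift(now axes) [0.1785 0.1912 0.6625] shift(target axes) [0.1784 0.1909 0.6626]
```

>>> drive_tool --pt "0 0 0.04 0.03 0.03 0 0" --pt "0 0 0 0.05 0.05 0 0" --pt "0 0 0 0.05 0.05 0.05 0" --pt "0 0 0 0.03 0.04 0.1 0" --pt "0 0 0 0.018 0.021 0.12 0" --pt "0 0 0 0 0 0.12 0" --pt "0 0 0 0 0 0.1 0" --pt "0 0 0 0 0 0.08 0" --pt "0 0 0 0 0 0.06 0" --pt "0 0 0 0 0 0.03 0" --pt "0 0 0 0 0 0 0" --pt "0 0 0 0 0 0 0"

```text
time_s: 7.6
eef_pos: [0.5059, 0.1012, 0.0235]
orientation: [-3.141, -0.001, -0.104]
force: [0.1, -0.2, -0.8]
grip_width: 0.04
grip_force: 40.0
```

```bash
python3 -c "
from h import *
plan(.5047,.1011,.017,-.104)
snap('wrist','w3')"
```

```text
t 7.6 pos [0.5059 0.1012 0.0235] rpy [-3.1415e+00 -5.0000e-04 -1.0440e-01] q1,6 [0.08 1.76] F [ 0.1 -0.2 -0.8] grip 0.04 39.98515016050078
turn [-0.001 -0.005 -0.004] shift(now axes) [-0.0058  0.0011  0.0323] shift(target axes) [-0.0058  0.0011  0.0323]
```

View pics/w3.png

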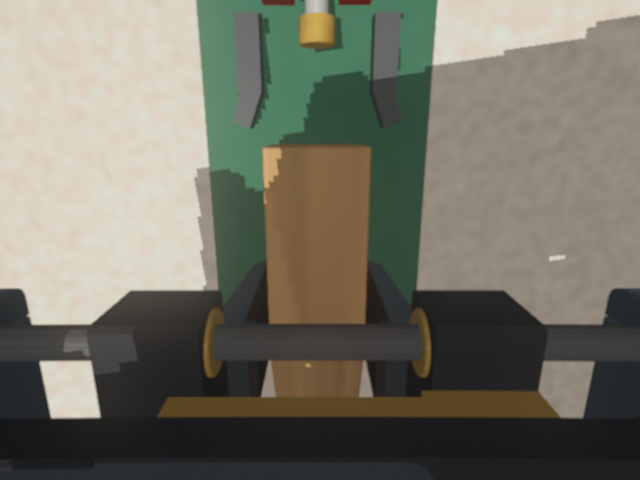

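The blank (columns 264–371) is centred between the rails (inner faces at 262 and 371), with the brass nose at column 317. Its end is just short of the lead-ins. I'll lower it to contact in small steps.

>>> drive_tool --pt "0 0 0 0 0 0.015 0" --pt "0 0 0 0 0 0.01 0" --pt "0 0 0 0 0 0 0" --pt "0 0 0 0 0 0 0"

```text
time_s: 8.05
eef_pos: [0.5055, 0.1014, 0.0182]
orientation: [-3.142, 0.0, -0.104]
force: [0.5, -1.0, -1.2]
grip_width: 0.0396
grip_force: 40.0
```

>>> drive_tool --pt "0 0 0 0 0 0.005 0" --pt "0 0 0 0 0 0 0" --pt "0 0 0 0 0 0 0"

```text
time_s: 8.35
eef_pos: [0.5056, 0.1014, 0.0171]
orientation: [-3.142, -0.0, -0.104]
force: [1.2, 0.9, -0.5]
grip_width: 0.0399
grip_force: 40.0
```

>>> drive_tool --pt "0 0 0 0 0 0.003 0" --pt "0 0 0 0 0 0 0" --pt "0 0 0 0 0 0 0"

```text
time_s: 8.65
eef_pos: [0.5056, 0.1014, 0.0171]
orientation: [-3.141, -0.0, -0.104]
force: [-2.4, -0.2, 15.0]
grip_width: 0.0398
grip_force: 40.0
```

>>> drive_tool --pt "0 0 0 0 0 0.003 0" --pt "0 0 0 0 0 0 0" --pt "0 0 0 0 0 0 0"

```text
time_s: 8.95
eef_pos: [0.5056, 0.1014, 0.0171]
orientation: [-3.141, -0.001, -0.104]
force: [-6.4, -0.5, 30.5]
grip_width: 0.0397
grip_force: 40.0
```

>>> drive_tool --pt "0 0 0 0 0 -0.0055 0" --pt "0 0 0 0 0 0 0" --pt "0 0 0 0.02 0 0 0" --pt "0 0 0 0.03 0 0 0" --pt "0 0 0 0.03 0 0 0" --pt "0 0 0 0.03 0 0 0" --pt "0 0 0 0.03 0 0 0" --pt "0 0 0 0 0 0 0" --pt "0 0 0 0 0 0 0"

```text
time_s: 9.85
eef_pos: [0.5332, 0.0984, 0.0171]
orientation: [3.142, 0.0, -0.104]
force: [-2.1, -0.3, 8.2]
grip_width: 0.0399
grip_force: 40.0
```

```bash
python3 -c "
from h import *
plan(.631-.069*.9948,.0882+.069*.1018,.0171,-.104)
snap('wrist','w4')"
```

```text
t 9.85 pos [0.5332 0.0984 0.0171] rpy [ 3.1415e+00  4.0000e-04 -1.0420e-01] q1,6 [0.07 1.75] F [-2.1 -0.3  8.2] grip 0.0399 39.99683106550947
turn [ 0.001  0.004 -0.002] shift(now axes) [ 1.466e-01  8.000e-04 -1.000e-04] shift(target axes) [ 1.466e-01  8.000e-04 -1.000e-04]
```

View pics/w4.png

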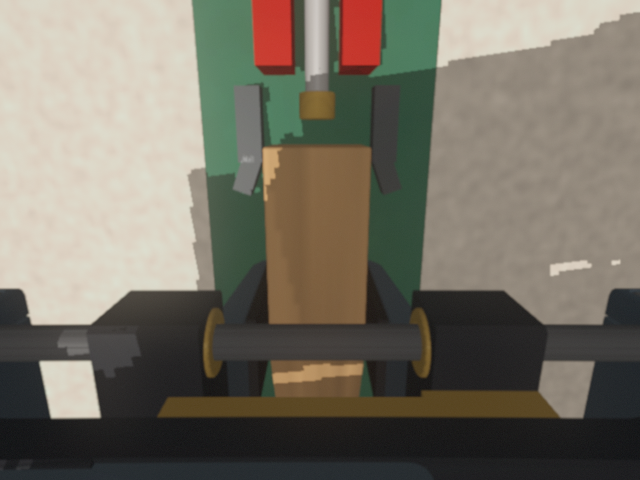

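The blank is inside the rails and centred: its end is at row 147, the nose at (317,105) and the red stops at row 70. I'll keep pushing, with slightly less downward load.

>>> drive_tool --pt "0 0 0 0.01 0 -0.001 0" --pt "0 0 0 0.02 0 0 0" --pt "0 0 0 0.02 0 0 0" --pt "0 0 0 0.02 0 0 0" --pt "0 0 0 0.02 0 0 0" --pt "0 0 0 0.02 0 0 0" --pt "0 0 0 0.01 0 0 0" --pt "0 0 0 0 0 0 0" --pt "0 0 0 0 0 0 0" --squeeze 50

```text
time_s: 10.8
eef_pos: [0.554, 0.0962, 0.0171]
orientation: [3.141, 0.006, -0.104]
force: [-18.8, 3.1, 20.3]
grip_width: 0.0397
grip_force: 50.0
```

>>> drive_tool --pt "0 0 0 0.005 0 0 0" --pt "0 0 0 0.005 0 0 0" --pt "0 0 0 0 0 0 0" --pt "0 0 0 0 0 0 0"

```text
time_s: 11.2
eef_pos: [0.5552, 0.0961, 0.0171]
orientation: [3.141, 0.007, -0.104]
force: [-21.7, 4.2, 23.6]
grip_width: 0.0394
grip_force: 50.0
```

>>> drive_tool --pt "0 0 0 0 0 -0.0025 0" --pt "0 0 0 0 0 0 0" --pt "0 0 0 0 0 0 0"

```text
time_s: 11.5
eef_pos: [0.5569, 0.0959, 0.0171]
orientation: [3.141, 0.004, -0.104]
force: [-11.3, 2.1, 5.4]
grip_width: 0.0397
grip_force: 50.0
```

>>> drive_tool --pt "0 0 0 0.01 0 0 0" --pt "0 0 0 0.005 0 0 0" --pt "0 0 0 0 0 0 0" --pt "0 0 0 0 0 0 0"

```text
time_s: 11.9
eef_pos: [0.5595, 0.0956, 0.0171]
orientation: [3.141, 0.005, -0.104]
force: [-13.3, 2.6, 7.1]
grip_width: 0.0394
grip_force: 50.0
```

```bash
python3 -c "
from h import *
plan(.631-.069*.9948,.0882+.069*.1018,.0171,-.104)
snap('wrist','w5')"
```

```text
t 11.9 pos [0.5595 0.0956 0.0171] rpy [ 3.1411  0.0052 -0.104 ] q1,6 [0.06 1.74] F [-13.3   2.6   7.1] grip 0.0394 49.998509916476905
turn [ 0.005  0.052 -0.   ] shift(now axes) [ 0.0146  0.0006 -0.0002] shift(target axes) [ 0.0146  0.0006 -0.0001]
```

View pics/w5.png

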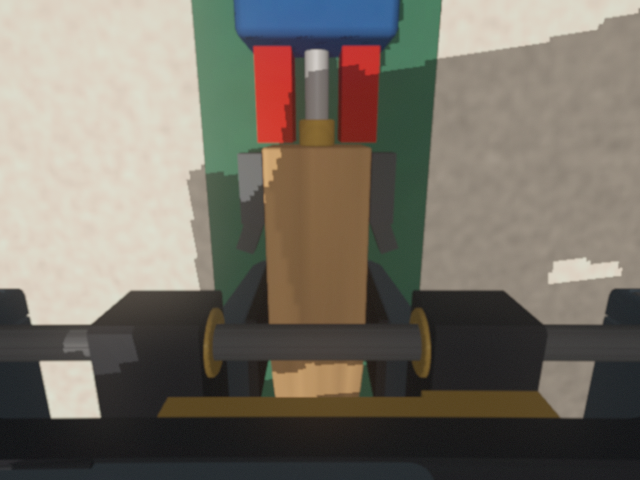

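The blank's end (row 147) is about 3 mm short of the red stops (lower edge at row 142), and it is aligned and hasn't slipped in the grip. I'll go in small steps, taking out the small tilt.

>>> drive_tool --pt "0 0.04 0 0.005 0 0 0" --pt "0 0 0 0.004 0 0 0" --pt "0 0 0 0 0 0 0" --pt "0 0 0 0 0 0 0"

```text
time_s: 12.35
eef_pos: [0.5601, 0.0956, 0.0171]
orientation: [3.141, 0.003, -0.104]
force: [-18.2, 4.0, 11.8]
grip_width: 0.0395
grip_force: 50.0
```

>>> drive_tool --pt "0 0 0 0.004 0 0 0" --pt "0 0 0 0 0 0 0" --pt "0 0 0 0 0 0 0"

```text
time_s: 12.65
eef_pos: [0.5609, 0.0955, 0.0171]
orientation: [3.141, 0.003, -0.104]
force: [-19.1, 4.1, 13.4]
grip_width: 0.0394
grip_force: 50.0
```

>>> drive_tool --pt "0 0 0 0.003 0 0 0" --pt "0 0 0 0 0 0 0" --pt "0 0 0 0 0 0 0"

```text
time_s: 12.95
eef_pos: [0.5611, 0.0955, 0.0171]
orientation: [3.141, 0.004, -0.104]
force: [-20.3, 4.2, 14.8]
grip_width: 0.0395
grip_force: 50.0
```

>>> drive_tool --pt "0 0 0 0 0 -0.002 0" --pt "0 0 0 0 0 0 0" --pt "0 0 0 0 0 0 0"

```text
time_s: 13.25
eef_pos: [0.5611, 0.0954, 0.0171]
orientation: [3.141, 0.004, -0.104]
force: [-17.5, 4.6, 7.2]
grip_width: 0.0398
grip_force: 50.0
```

>>> drive_tool --pt "0 0 0 0.003 0 0 0" --pt "0 0 0 0 0 0 0" --pt "0 0 0 0 0 0 0"

```text
time_s: 13.55
eef_pos: [0.5611, 0.0954, 0.0171]
orientation: [3.141, 0.005, -0.104]
force: [-21.4, 5.2, 10.1]
grip_width: 0.04
grip_force: 50.0
```

>>> drive_tool --pt "0 0 0 0.003 0 0 0" --pt "0 0 0 0 0 0 0" --pt "0 0 0 0 0 0 0"

```text
time_s: 13.85
eef_pos: [0.5611, 0.0954, 0.0171]
orientation: [3.141, 0.006, -0.104]
force: [-24.8, 5.3, 13.3]
grip_width: 0.0396
grip_force: 50.0
```

```bash
python3 -c "
from h import *
s=snap('wrist','w6'); im,c=load('w6'); cv2.imwrite('pics/w6c.png',cv2.resize(im[90:270,200:440],None,fx=3.2,fy=3.2,interpolation=cv2.INTER_CUBIC)); print(s['ft_torque'].round(2),s['force'].round(1))
s=snap('top','t6')"
```

```text
[1.2  3.75 0.23] [-24.8   5.3  13.3]
```

View pics/w6c.png

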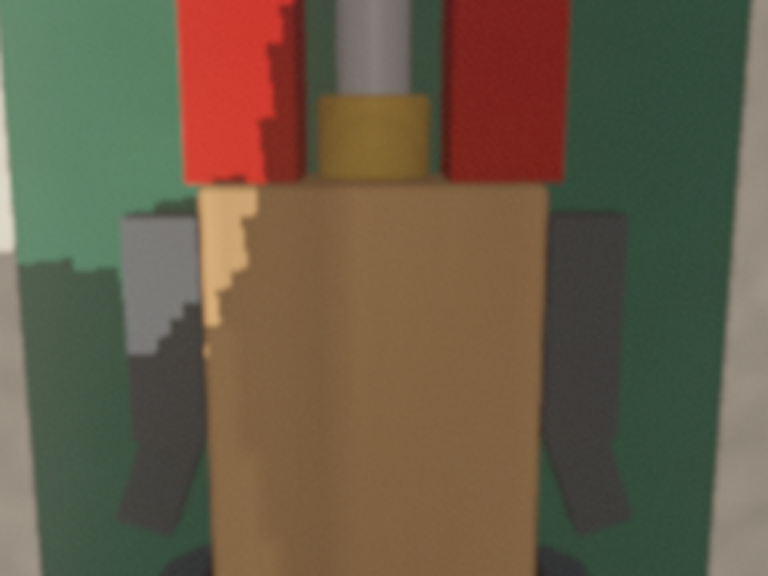

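Both red stops meet the blank's end face (crop row ~183), with the nose between them. The tool is still pitched about 0.006 rad nose-down, so I'll level it and lay the blank fully flat.

>>> drive_tool --pt "0 0.06 0 0 0 0 0" --pt "0 0.04 0 0 0 0 0" --pt "0 0 0 0 0 0 0" --pt "0 0 0 0 0 0 0"

```text
time_s: 14.35
eef_pos: [0.5613, 0.0954, 0.0171]
orientation: [3.141, -0.004, -0.104]
force: [-21.3, 5.4, 11.9]
grip_width: 0.0401
grip_force: 50.0
```

```bash
python3 -c "
from h import *
plan(.5611,.0954,.0171,-.104); print(manip.observe()['ft_torque'].round(2))"
```

```text
t 14.35 pos [0.5613 0.0954 0.0171] rpy [ 3.1407 -0.0042 -0.104 ] q1,6 [0.06 1.74] F [-21.3   5.4  11.9] grip 0.0401 50.001334545595455
turn [ 0.009 -0.042  0.   ] shift(now axes) [-0.0012  0.0001 -0.0002] shift(target axes) [-0.0012  0.0001 -0.0002]
[1.23 4.41 0.24]
```

>>> drive_tool --pt "0 -0.04 0 0 0 0 0" --pt "0 0 0 0 0 0 0" --pt "0 0 0 0 0 0 0" --pt "0 0 0 0 0 0 0" --pt "0 0 0 0 0 0 0" --pt "0 0 0 0 0 0 0"

```text
time_s: 14.95
eef_pos: [0.5613, 0.0954, 0.0171]
orientation: [3.141, -0.0, -0.104]
force: [-22.4, 5.3, 11.4]
grip_width: 0.0399
grip_force: 50.0
```

```bash
python3 -c "
from h import *
plan(.5611,.0954,.0171,-.104)
snap('wrist','w7'); im,c=load('w7'); a=im[90:270,200:440]
b=cv2.resize(a,None,fx=3.2,fy=3.2,interpolation=cv2.INTER_CUBIC); cv2.imwrite('pics/w7c.png',b)"
```

```text
t 14.95 pos [0.5613 0.0954 0.0171] rpy [ 3.1407e+00 -1.0000e-04 -1.0390e-01] q1,6 [0.06 1.74] F [-22.4   5.3  11.4] grip 0.0399 50.001201134946314
turn [ 0.009 -0.001  0.001] shift(now axes) [-0.0009  0.     -0.0002] shift(target axes) [-0.0009  0.     -0.0002]
```

View pics/w7c.png

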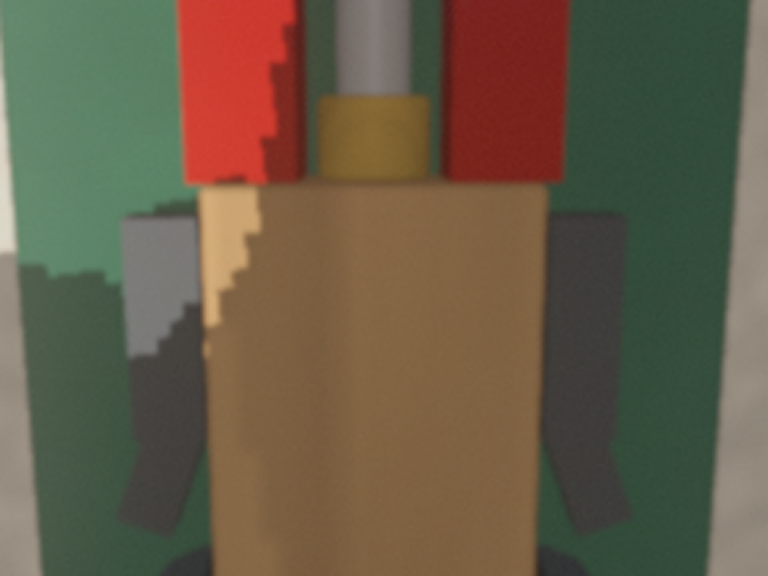

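The blank is square between the rails, level, and its end touches both red stops with the nose level between them. The push is steady at about 22 N, so I'm handing it in.

```bash
python3 -c "
from cell import manip
print(manip.job_done())"
```

```text
the job is handed in; nothing more can be done
None
```

The pale blank lies flat in the jig with its square end held against both red stops under a steady push of about 22 N; the job was handed in at about 15 s, and no verdict came back.

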